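# Pin back the sprung belt tensioner of an orbital shaker

## Task

The shaker's cover and belt are off. Take the steel stop pin from its storage block, use it to push the sprung tensioner arm back until the pointer reads the second long mark after the rest mark, and seat the pin all the way down in the slot there so that it holds the arm back, then let go. Feel for the slot gently (well under 30 N), never take the arm past the third or let it fly back, and leave the bottle and the screwdriver alone.

Things in the scene. Friction and masses are not known exactly. Their poses are not given: they have to be found in the camera images.
- housing: White orbital-shaker drive base, fixed, 280 x 260 mm (its x, y), z up, origin at the centre of its underside on the bench; flat deck 40 mm up. On the deck: two toothed belt wheels, a black module, a steel index plate with scale and slots, and the sprung tensioner arm over it. Nothing on it rises above 80 mm from the bench.
- pivot (a point): Point on the arm's vertical pivot axis, at deck height: x +90, y 0, z 40 mm in the base's frame. The arm at rest points from here in the direction 2.513 rad (from the base's x towards its y); deflection turns it counter-clockwise seen from above. All arm, mark and slot angles are about this axis, added to that 2.513 rad.
- rest_mark (a point): Where the outer end of the rest mark (angle -0.1 rad) is with the plate at the low end of its adjustment, on top of the index plate: grey metal, 20 mm thick, radius 98 to 160 mm about the pivot, top 60 mm above the bench. The scale has a black mark every 5 degrees, every third one long, the rest mark being long; the long marks after it are then at 0.162, 0.424 and 0.685 rad.
- second_slot (a point): With the plate at its low end, mouth centre of the second long mark's slot: 0.319 rad, radius 115 mm, z 60 mm. Three such slots, one for each long mark after rest, then at 0.057, 0.319 and 0.581 rad: 11.5 mm wide around the pivot, 15 mm along the radius, 20 mm deep to the deck; a pin in one holds the arm at its mark. Elsewhere the plate, from -0.45 to 0.87 rad, is solid and flat.
- tensioner (a joint): Deflection of the sprung arm, rad: 0 at rest, stop at 1.05. Its spring drives it back: 2.5 N at 115 mm radius to start it, 6 N at the second mark. The index plate (marks and slots as one) is clamped anew at each service: it stands 0.02 to 0.2 rad (2 to 23 mm at the slots) on from its low end, in the deflection direction, untracked: find the slot by feel or sight.
- pointer (a point): Tip of the moving arm's pointer, 156 mm from the pivot axis, 25 mm above the deck; its x runs along the arm, z up. The dark steel arm is a flat bar 14 mm wide, 63 to 73 mm above the bench, reaching 133 mm from the pivot, then the thin pointer; a grey idler roller (radius 18 mm, top 77 mm above the bench) sits on it 62 mm from the pivot.
- pin: Loose steel stop pin, 74 mm tall, 50 to 100 g: round shank 10 mm across, 40 mm long, almost no chamfer (0.5 mm) at the foot; square aluminium head 20 x 20 mm, 34 mm tall. Origin at the centre of the foot, z up to the head, x and y square to the head's sides. Starts upright in the storage block. Lowered while bearing on the sprung arm it meets 2 to 7 N of drag before it touches the plate.
- pin_block: Grey storage block, fixed, 60 x 60 x 30 mm, origin at the centre of its underside, with a hole 12 mm across and 24 mm deep in the middle of its top; the pin's foot stands 6 mm above the bench in it.
- tube_rack: White rack of tubes, fixed, 70 x 110 mm, 78 mm tall, origin at the centre of its underside. Not part of the job.
- bottle: Loose amber bottle, 68 mm across, 130 mm tall, origin at the centre of its underside. To be left alone.
- screwdriver: Loose screwdriver lying on the bench, along its x. To be left alone.
Not all that is in view belongs to the job. Of the things like the pin, leave any that is orange or purple; of the rest the smaller one is meant.

How it is judged (in metres and radians):
On the way, in this order (a step that is already met when the one before it is completed fails the run):
1. the pin is drawn clear of its storage block (height (world z) of pin above 0.034 m), for 0.1 s.
2. the arm is pushed well off its rest by the pin (value of joint tensioner above 0.3 rad and contact force between pin and tensioner above 0.5 N), for 0.1 s.
At the end, for the whole second after the job is handed in: The pin stands released and at rest in the slot of the second long mark, foot within 5 mm of the deck, within 0.2 rad of upright, with the arm resting on it at 0.38 to 0.64 rad (the second mark wherever the plate is clamped; the neighbouring marks lie outside) (value of joint tensioner between 0.38 and 0.64 rad and z of pin in the frame of housing between 0.035 and 0.045 m and horizontal distance between pin and pivot below 0.13 m and angle between pin's own z axis and vertical below 0.2 rad and contact force between pin and tensioner above 0.5 N and linear speed of pin below 0.02 m/s); the robot touches nothing.
It fails at once if the pin is pressed on the shaker or its arm with more than 30 N (contact force between pin and housing above 30 N).
It fails at once if the arm is taken past the third long mark (value of joint tensioner above 0.905 rad).
It fails at once if the arm flies back (faster than 2.5 rad/s) (velocity of joint tensioner below -2.5 rad/s).
It fails at once if the bottle is moved (distance of bottle from where it was at the start of the episode above 0.03 m).
It fails at once if the screwdriver is moved (distance of screwdriver from where it was at the start of the episode above 0.03 m).
It also fails if it takes over 72 s, if anything falls off the work surface, if the arm or the gripper's body presses on something with over 40 N, if the wrist force passes 120 N, or if a joint passes its speed limit or range.

## Robot

A 6-joint arm with a two-finger parallel gripper is mounted at the origin on the work surface. World frame = base frame: x ahead of the robot, y to its left, z up, the work surface at z = 0. Lengths are in mm, angles in rad, forces in N, time in s.
With the tool pointing down it reaches from about 275 to 825 mm from the base axis. Payload 5.2 kg.
Tool frame: the origin (TCP) lies at the very end of the fingers, on their centre line; the grasp point (between the pads) lies 19 mm behind it; z points along the fingers, y is the direction in which the jaws open and shut (so a half turn about z gives the same grasp; the last joint's range is limited). The gripper opens to 93 mm and grips with 3 to 60 N. Pads are 15 mm wide; open, the fingers measure 128 mm over their backs; the gripper's body (75 mm by 188 mm) begins 65 mm behind the grasp point.
Start: joints at [-1.339, 0.259, 1.535, -0, 1.348, -0.203], TCP at [231.696, -498.82, 218.653] pointing down, gripper open.
Joint ranges: [-3.14, 3.14], [-0.91, 2.08], [0.19, 2.58], [-1.22, 4.36], [0.22, 2.71], [-3.12, 3.12]. Speed limits (rad/s): [2.57, 2.57, 3.14, 3.14, 3.14, 3.14].

## Interface

Orientations are given as [roll, pitch, yaw] about the fixed x, y, z axes, in that order (R = Rz(yaw) Ry(pitch) Rx(roll)).
In Python, from bench import robot gives the robot as it stands. The module is installed in compiled form; this text tells all that it offers. Calls block until the motion is done:
- robot.move_ptp(position, orientation): joint-space move of the TCP to a pose.
- robot.move_linear(position, ori=None, speed=150, f_stop=None): straight line of the TCP; ori=None keeps the orientation; speed is the mean speed in mm/s. With f_stop (N) it stops when the force on the tool has changed by that much, and returns True; else False.
- robot.move_j(angles): joint-space move.
- robot.move_gripper(opening): opening from 0.0 (shut) to 1.0 (fully open); the grip force is fixed at half the most; returns when the fingers have stopped.
- robot.sleep(seconds).
- robot.inverse_kinematics(position, orientation): joint angles nearest the present ones, or None.
- robot.get_image(name): name is "scene" or "side" or "wrist"; returns a dict with "img" (384x512x3 uint8, blue, green, red), "fovy" (degrees; the focal length in pixels is half the picture's height over the tangent of half this angle, whatever the lens; pixels are square), "cx", "cy" (the principal point, pixels), "eye" and "orientation" of the camera in the world. Camera axes: x right, y down, z forward; pixel columns grow to the right and rows downward; lengths in mm; the calibration is good to about 2 mm. A picture is of the moment at which its call begins. There is no depth.
A pose or a line that the arm cannot do raises robot.MotionError and nothing moves.
- robot.hand_in(): hands the job in, once; it reports no verdict.
Readings, each from a call of its own:
- robot.current_t(): time.
- robot.current_qpos(): joint angles.
- robot.current_joint_vel(): joint speeds.
- robot.current_joint_efforts(): joint torques, N m.
- robot.current_tcp_pos(): TCP position.
- robot.current_eef_rot(): TCP orientation.
- robot.current_contact_force(): force on the tool from outside, world axes, zero at the start.
- robot.current_ft_torque(): the same for the moment, N m.
- robot.current_gripper_width(): opening from 0.0 (shut) to 1.0 (fully open).
Only numpy, scipy, OpenCV 4.12 (cv2) and the standard library are available. Lean on these libraries where they do the work, as an engineer would, in place of code of your own. Each camera call takes 0.05 s, during which the arm holds its last target. There are 200 camera calls.

## Working session

There is one attempt and no reset: what is moved stays moved. The work goes in short steps, each a Python script; the robot and the scene stay as the last script left them, time stands still between calls to the robot, and variables do not carry over. Pictures are saved under pics/ and viewed, about 8 in all and at most 12, crops included, and the job is handed in when it is done.

```bash
mkdir -p pics
cat > h.py <<'E'
import numpy as np, cv2, pickle
from scipy.spatial.transform import Rotation as Rn
from bench import robot
def rot(o):
    o=np.array(o,float)
    return o if o.shape==(3,3) else Rn.from_euler('xyz',o).as_matrix()
def snap(name,f):
    d=robot.get_image(name); cv2.imwrite(f'pics/{f}.png',d['img']); pickle.dump(d,open(f'pics/{f}.pkl','wb')); return d
def load(f): return pickle.load(open(f'pics/{f}.pkl','rb'))
def foc(d): return d['img'].shape[0]/2/np.tan(np.radians(d['fovy'])/2)
def ray(d,u,v):
    r=rot(d['orientation'])@np.array([(u-d['cx'])/foc(d),(v-d['cy'])/foc(d),1]); return np.array(d['eye'],float),r/np.linalg.norm(r)
def onz(d,u,v,z):
    e,r=ray(d,u,v); return e+r*(z-e[2])/r[2]
def tri(a,b):
    (e1,r1),(e2,r2)=a,b
    s=np.linalg.lstsq(np.c_[r1,-r2],e2-e1,rcond=None)[0]; p,q=e1+r1*s[0],e2+r2*s[1]
    return (p+q)/2,np.linalg.norm(p-q)
def proj(d,p):
    c=rot(d['orientation']).T@(np.array(p,float)-d['eye']); return foc(d)*c[:2]/c[2]+[d['cx'],d['cy']]
E
python3 - <<'E'
from h import *
ims=[]
for n in ['scene','side','wrist']:
    d=snap(n,n+'0'); print(n,d['fovy'],d['cx'],d['cy'],d['eye'],d['orientation']); ims.append(d['img'])
print(robot.current_eef_rot(),robot.current_t(),robot.current_contact_force())
cv2.imwrite('pics/a.png',cv2.resize(ims[0],(800,600),interpolation=cv2.INTER_CUBIC))
cv2.imwrite('pics/b.png',cv2.resize(ims[1],(800,600),interpolation=cv2.INTER_CUBIC))
E
```

```text
scene 47.43887372032462 257.17567021519596 190.44841477084674 [ 961.58651266 -482.52207938 1038.05213516] [-2.5704198   0.00409686  0.7412846 ]
side 54.45873622322364 255.7807621611132 193.44696023699058 [277.12025375 588.89832962 674.2085382 ] [-2.27526048  0.01210538 -2.77840299]
wrist 58.53948337183419 256.06776436169537 190.06653186885686 [ 306.19827598 -464.33109435  384.53659212] [ 2.84847421e+00  1.50724768e-03 -1.13689988e+00]
[-3.14024717e+00 -2.61232151e-04  4.34814678e-01] 0.15 [-0.72223246  0.13706306  0.16605033]
```

View pics/a.png

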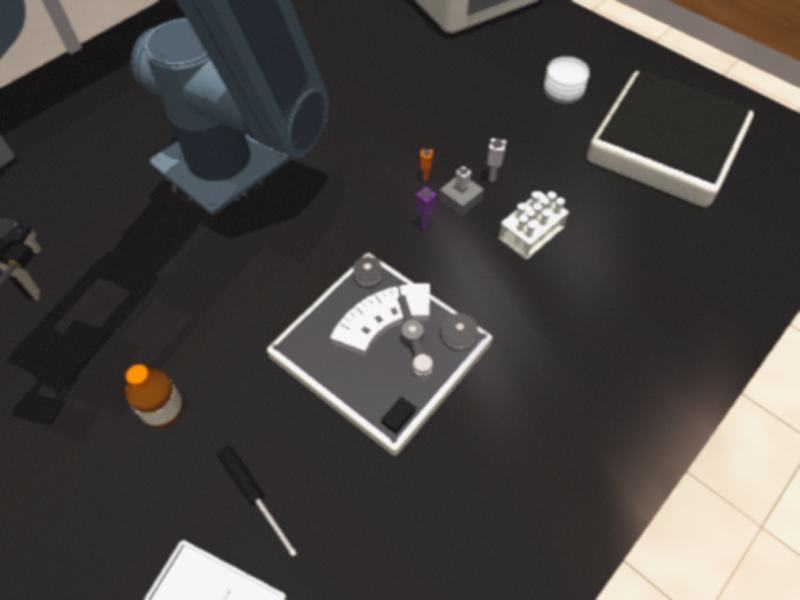

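View pics/b.png

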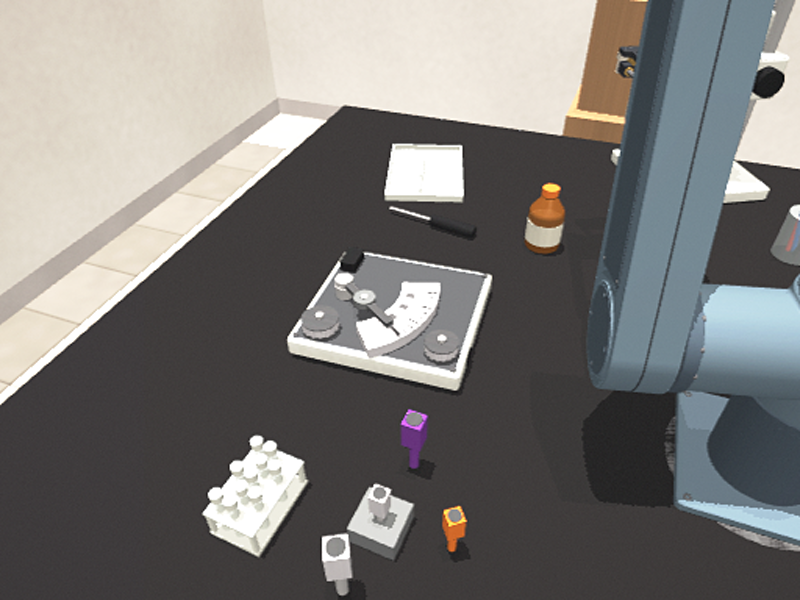

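The scene view shows the housing at about (380,350). The grey pin stands in its block at (463,180), with the orange, purple and large grey lookalikes around it. The bottle is at (150,395) and the screwdriver at (255,500). In the side view the pin head is at (379,492) and the pivot knob at (344,282).

Run:
```python
from h import *
s,w=load('scene0'),load('side0')
P={'pinhead':((463,172),(379,492)),'pivotknob':((422,361),(344,280)),'orange':((427,153),(455,512)),'purple':((426,192),(414,418)),'big':((497,144),(336,545)),
'hc_right':((491,338),(290,348)),'hc_top':((368,256),(463,380)),'hc_left':((269,350),(491,275)),'hc_bot':((395,448),(358,254)),'rack':((536,222),(256,490)),'bottlecap':((137,375),(551,190)),'sd':((240,475),(455,228)),'wheelN':((368,266),(441,342))}
for k,(a,b) in P.items():
    p,e=tri(ray(s,*(np.array(a)*.64)),ray(w,*(np.array(b)*.64))); print(k,p.round(1),round(e,1))
```

```text
pinhead [436.5 256.6  77.8] 0.3
pivotknob [643.9 -93.6  71.4] 0.4
orange [349.9 249.5  74.9] 3.7
purple [429.3 158.2  98. ] 0.0
big [449.5 339.8  98.4] 0.9
hc_right [683.3  38.   20.3] 3.3
hc_top [407.9  17.2  27.1] 10.1
hc_left [ 426.9 -236.1   34.4] 5.0
hc_bot [ 688.8 -221.    25.6] 20.3
rack [593.5 283.6  33.9] 4.5
bottlecap [ 362.5 -417.5  122.3] 0.1
sd [ 542.8 -404.8    4.8] 4.9
wheelN [448.2 -15.   64.2] 0.4
```

Run:
```python
from h import *
for n,p in [('c',(530,-40,250)),('d',(570,-90,250)),('p1',(420,220,250)),('p2',(440,275,220))]:
    robot.move_ptp(p,[np.pi,0,0]); robot.sleep(.2); d=snap('wrist',n); print(n,robot.current_t(),robot.current_tcp_pos(),np.array(robot.current_qpos()).round(2),d['eye'])
f=lambda n:load(n)['img']
cv2.imwrite('pics/e.png',cv2.resize(np.vstack([np.hstack([f('p1'),f('p2')])]),(800,300)))
cv2.imwrite('pics/c2.png',cv2.resize(f('c'),(800,600),interpolation=cv2.INTER_CUBIC))
```

```text
c 2.375 [529.96094408 -40.64669944 249.926392  ] [-0.29  0.21  1.53 -0.    1.41  1.29] [612.05208132 -40.56192494 416.48692506]
d 2.9917 [569.56197848 -89.25120118 250.24056338] [-0.35  0.29  1.42  0.    1.44  1.22] [651.5938842  -89.02121316 416.69212876]
p1 4.5417 [420.60534601 219.2766902  249.8129189 ] [ 0.24  0.1   1.65 -0.    1.39  1.82] [502.82490418 219.38688258 416.41668142]
p2 5.1583 [440.2484008  274.38219194 220.78643417] [ 0.34  0.2   1.61 -0.    1.33  1.91] [522.13317279 274.55195949 387.39893362]
```

View pics/e.png

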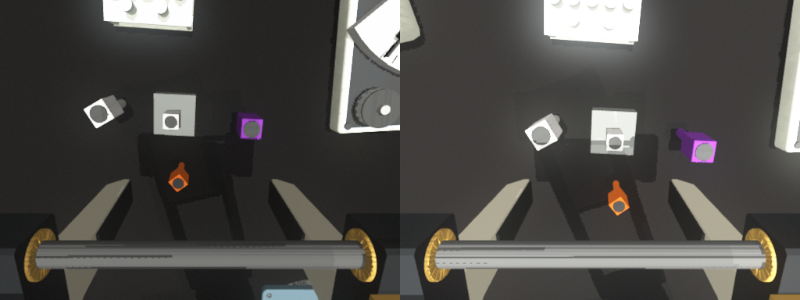

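View pics/c2.png

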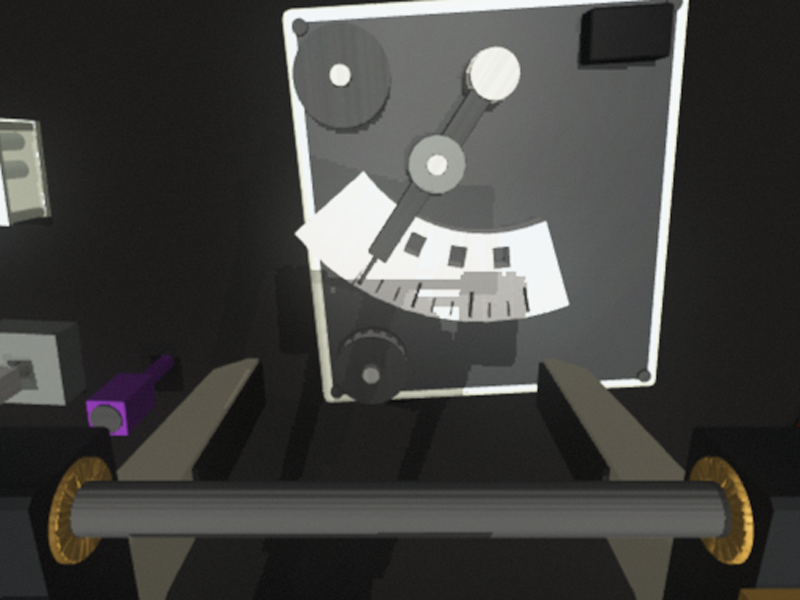

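The c view shows the three slots at (415,244), (457,256) and (502,257), and the pivot cap at (493,73). The e view shows the pin in its block, square to the camera, at (171,120) on the left and (615,142) on the right. I'll measure these and draw an annotated check.

Run:
```python
from h import *
ims={n:load(n) for n in ['c','d','p1','p2']}
def blobs(g,lo,hi,amin,amax):
    m=cv2.inRange(g,lo,hi); cs,_=cv2.findContours(m,cv2.RETR_LIST,cv2.CHAIN_APPROX_NONE)
    return [c for c in cs if amin<cv2.contourArea(c)<amax]
# slots: dark blobs fully inside plate
for n in 'cd':
    g=cv2.cvtColor(ims[n]['img'],cv2.COLOR_BGR2GRAY)
    print(n,g[150:170:3,285:300:3].tolist() if n=='c' else '')
    for c in blobs(g,0,110,40,400):
        (u,v),(a,b),t=cv2.minAreaRect(c)
        if v<300: print('dark',n,round(u,1),round(v,1),round(a,1),round(b,1),round(t), onz(ims[n],u,v,60).round(1))
    for c in blobs(g,185,255,60,1500):
        (u,v),r=cv2.minEnclosingCircle(c)
        if v<300: print('bright',n,round(u,1),round(v,1),round(r,1),cv2.contourArea(c),onz(ims[n],u,v,75).round(1))
tiles=[]
for n,(u,v) in [('p1',(219,154)),('p2',(275,182))]:
    im=ims[n]['img'][v-35:v+35,u-40:u+40]; tiles.append(cv2.resize(im,(400,350),interpolation=cv2.INTER_NEAREST)); print(n,'crop origin',u-40,v-35)
im=ims['d']['img']; cs=cv2.resize(im[0:225,150:450],(800,600),interpolation=cv2.INTER_CUBIC)
cv2.imwrite('pics/f.png',np.hstack(tiles)); cv2.imwrite('pics/g.png',cs)
```

```text
c [[244, 244, 243, 245, 243], [244, 243, 243, 244, 242], [244, 236, 232, 244, 241], [243, 173, 97, 97, 94], [244, 113, 98, 97, 97], [243, 96, 99, 96, 140], [241, 118, 117, 112, 198]]
dark c 237.0 240.0 10.0 10.0 0 [445.  -18.6  60. ]
dark c 320.5 163.5 11.0 9.0 90 [ 533.6 -108.9   60. ]
dark c 292.5 163.0 8.8 10.8 11 [534.2 -79.2  60. ]
dark c 265.8 154.9 8.9 10.2 23 [543.  -50.7  60. ]
dark c 10.0 80.0 4.0 20.0 90 [618.7 203.1  60. ]
dark c 217.3 47.2 16.3 15.6 45 [648.4  -3.2  60. ]
bright c 299.5 249.5 43.6 214.0 [440.5 -88.   75. ]
bright c 282.5 192.5 15.9 347.5 [506.1 -68.   75. ]
bright c 206.5 215.5 34.7 139.5 [480.6  12.4  75. ]
bright c 320.5 164.5 8.7 159.0 [ 535.9 -106.1   75. ]
bright c 292.7 163.7 8.6 164.0 [536.7 -77.8  75. ]
bright c 265.4 156.4 8.7 161.0 [544.4 -50.   75. ]
bright c 2.0 126.0 18.1 75.5 [575.3 209.8  75. ]
bright c 279.2 105.0 6.6 118.5 [594.9 -63.1  75. ]
bright c 217.0 47.5 6.8 122.0 [646.7  -4.6  75. ]
bright c 315.9 46.4 17.1 808.5 [647.4 -96.   75. ]
bright c 413.5 123.5 126.3 1280.5 [ 576.9 -195.4   75. ]
d 
dark d 202.3 247.7 33.8 10.6 19 [474.8 -27.3  60. ]
dark d 273.9 197.4 6.4 8.8 82 [ 535.4 -108.5   60. ]
dark d 247.5 196.5 7.0 9.0 90 [536.4 -79.6  60. ]
dark d 221.2 189.6 9.3 6.9 22 [544.3 -51.   60. ]
dark d 263.0 178.5 5.0 52.0 90 [556.8 -96.4  60. ]
dark d 197.9 196.7 12.6 45.4 32 [536.2 -25.3  60. ]
dark d 193.2 105.9 17.6 51.9 33 [632.8 -25.3  60. ]
bright d 282.0 279.0 69.1 498.0 [ 443.2 -118.2   75. ]
bright d 172.5 259.5 25.7 150.5 [467.8   3.9  75. ]
bright d 222.5 222.5 8.9 67.0 [511.9 -52.9  75. ]
bright d 274.0 199.5 8.5 153.0 [ 537.9 -107.8   75. ]
bright d 246.8 198.9 8.7 179.5 [538.6 -79.2  75. ]
bright d 220.4 191.4 8.7 166.5 [546.8 -51.8  75. ]
bright d 229.7 145.4 16.7 814.5 [595.  -62.6  75. ]
bright d 168.6 91.4 6.6 118.5 [647.1  -5.1  75. ]
bright d 264.0 90.6 16.7 789.0 [647.8 -96.5  75. ]
p1 crop origin 179 119
p2 crop origin 235 147
```

View pics/f.png

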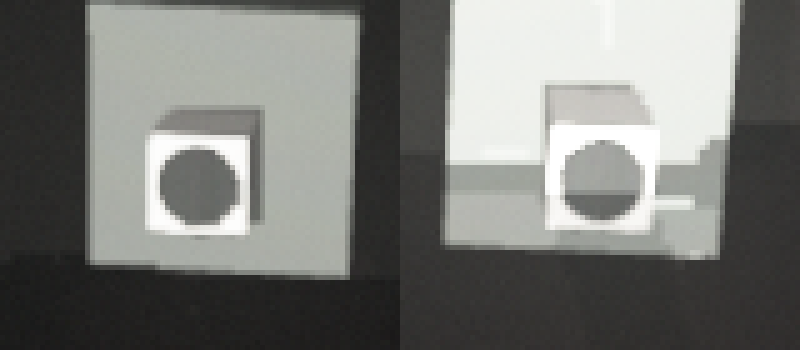

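View pics/g.png

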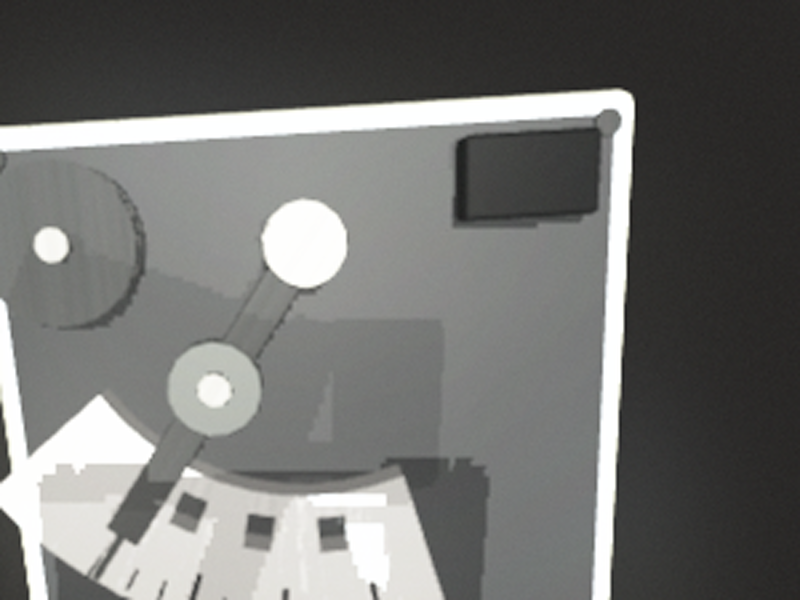

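The f crops show the pin head square to the camera, so yaw is about 0. Its centre is at about (197,182) on the left and (202,178) on the right within each tile. In the g view the arm is at rest with the slots clear of it. I'll triangulate and grasp.

Run:
```python
from h import *
c,d,p1,p2,s=[load(n) for n in ['c','d','p1','p2','scene0']]
H,e=tri(ray(p1,218.5,155.4),ray(p2,275.4,182.6)); print('head top',H.round(1),e, onz(p1,218.5,155.4,80).round(1),onz(p2,275.4,182.6,80).round(1))
# slot mouth (outline of hole) and pivot cap across c,d
for k,a,b in [('slot1',(265.4,156.4),(220.4,191.4)),('slot2',(292.7,163.7),(246.8,198.9)),('slot3',(320.5,164.5),(274,199.5)),('cap',(315.9,46.4),(264,90.6))]:
    p,e=tri(ray(c,*a),ray(d,*b)); print(k,p.round(1),round(e,2),onz(c,*a,60).round(1),onz(d,*b,60).round(1))
assert abs(H[2]-80)<8
P=(onz(p1,218.5,155.4,80)+onz(p2,275.4,182.6,80))/2
R=[np.pi,0,0]
robot.move_gripper(.5)
robot.move_linear([P[0],P[1],110],R,speed=120)
b=robot.move_linear([P[0],P[1],49],R,speed=60,f_stop=8); print('stopped',b,robot.current_tcp_pos())
snap('wrist','g1')
robot.move_gripper(0); print('w',robot.current_gripper_width()*93,robot.current_contact_force())
robot.move_linear([P[0],P[1],165],R,speed=60); robot.sleep(.2)
snap('wrist','g2'); snap('side','g3'); print(robot.current_t(),robot.current_gripper_width()*93,robot.current_contact_force(),robot.current_tcp_pos())
cv2.imwrite('pics/h.png',np.hstack([cv2.resize(load('g2')['img'],(400,300)),cv2.resize(load('g3')['img'][100:,:400],(400,284))[:].copy() if 0 else cv2.resize(load('g3')['img'],(400,300))]))
```

```text
head top [437.5 256.7  81.7] 0.29930018054352026 [437.3 256.8  80. ] [436.9 256.7  80. ]
slot1 [541.4 -50.1  58.3] 0.8 [541.4 -50.3  60. ] [542.2 -50.1  60. ]
slot2 [534.2 -79.   62.2] 0.5 [533.5 -79.4  60. ] [533.6 -78.8  60. ]
slot3 [ 532.8 -108.8   60.3] 0.52 [ 532.5 -109.    60. ] [ 532.9 -108.6   60. ]
cap [647.8 -96.6  71.2] 0.05 [649.  -98.4  60. ] [647.7 -96.9  60. ]
stopped False [437.41248229 256.86018885  49.3610447 ]
w 19.760991279569563 [-0.4581607  -0.15716635  0.94465226]
11.2833 20.26948716337815 [ 0.40458243  0.02282006 -0.37768891] [437.05390031 256.72681077 164.94924713]
```

View pics/h.png

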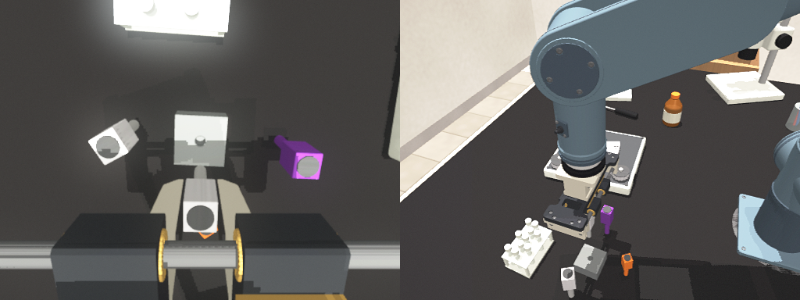

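The h view shows the pin held upright between the jaws at (200,205), clear of the empty block at (200,138). Next I'll touch the plate lightly behind the arm, then push along the arc.

```bash
cat >> h.py <<'E'
PIV=np.array([647.3,-96.6]); TH2=np.arctan2(17.5,-113.7)
def pose(th,z,r=115): return [*(PIV+r*np.array([np.cos(th),np.sin(th)])),z],[np.pi,0,th-np.pi]
E
python3 - <<'E'
from h import *
p,o=pose(2.38,165); robot.move_ptp(p,o)
p,o=pose(2.38,112); robot.move_linear(p,o,speed=80); robot.sleep(.2)
p,o=pose(2.38,98); b=robot.move_linear(p,o,speed=15,f_stop=3)
print('touch',b,robot.current_tcp_pos(),robot.current_contact_force(),robot.current_t())
if b:
    z0=float(robot.current_tcp_pos()[2]); zt=z0+1.2
    p,o=pose(2.38,zt); robot.move_linear(p,o,speed=20); f0=np.array(robot.current_contact_force())
    for th in np.linspace(2.38,TH2-.03,9)[1:]:
        p,o=pose(th,zt); s=robot.move_linear(p,o,speed=60,f_stop=18)
        f=np.array(robot.current_contact_force())-f0; print(round(th,3),s,f.round(1))
        if s: break
    open('z0','w').write(str(z0))
snap('wrist','k'); print(robot.current_tcp_pos(),robot.current_t())
cv2.imwrite('pics/k2.png',cv2.resize(load('k')['img'],(640,480)))
E
```

```text
touch True [564.04552067 -17.24689292 103.03662571] [ 0.06046842 -0.08551728  4.09222353] 14.0917
2.452 False [-1.   1.1  0.5]
2.525 False [ 1.6  2.4 -0.9]
2.597 False [ 0.1  3.5 -0.2]
2.669 False [ 1.1  4.6 -1. ]
2.742 False [1.8 3.8 0.3]
2.814 False [ 1.3  5.6 -0.9]
2.887 False [0.9 5.3 0.5]
2.959 False [0.4 4.8 1. ]
[534.05702836 -75.08502111 104.15527159] 16.7333
```

View pics/k2.png

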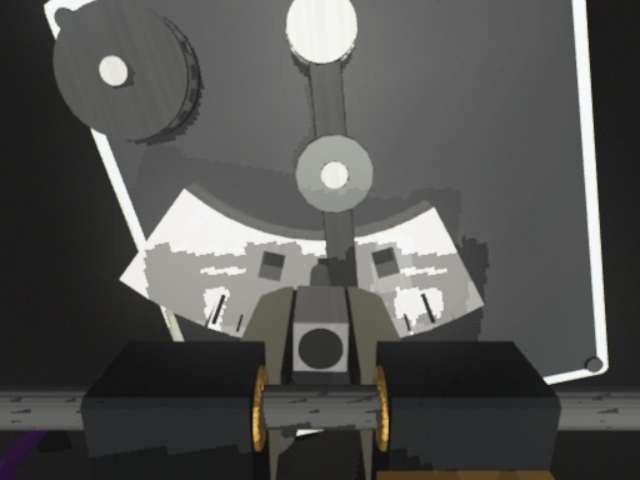

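The k2 view shows the pin (shank at 320,270) pushing the arm between slot 1 (271,264) and slot 3 (386,262), with plausible spring forces. Next is the gentle slot search.

Run:
```python
from h import *
z0=float(open('z0').read()); ok=False
for k in [-1,0,1,2,-2,3,-3,4,-4,5,-5,6]:
    th=TH2+k*.0055
    p,o=pose(th,z0+1); robot.move_linear(p,o,speed=25); robot.sleep(.1)
    f0=np.array(robot.current_contact_force())
    p,o=pose(th,z0-4); b=robot.move_linear(p,o,speed=15,f_stop=11)
    t=robot.current_tcp_pos(); f=np.array(robot.current_contact_force()); print(k,b,np.round(t,1),round(t[2]-z0,2),f.round(1),round(robot.current_t(),1))
    if t[2]<z0-2: ok=True; break
    if robot.current_t()>45: break
if ok:
    p,o=pose(th,z0-20.5); b=robot.move_linear(p,o,speed=20,f_stop=11)
    t=robot.current_tcp_pos(); print('seat',b,np.round(t,1),t[2]-z0,np.round(robot.current_contact_force(),1),robot.current_t())
```

```text
-1 True [534.1 -77.7 101.5] -1.52 [ 1.1 -1.5 -1.9] 17.4
0 True [533.6 -77.8 101.5] -1.52 [ 1.4 -0.5 -0.8] 18.1
1 False [533.3 -78.6  99.4] -3.64 [0.6 5.9 0.7] 19.0
seat False [533.4 -78.6  83.1] -19.94647157520943 [0.2 5.2 2. ] 19.9333
```

Run:
```python
from h import *
z0=float(open('z0').read()); t=robot.current_tcp_pos(); o=robot.current_eef_rot()
b=robot.move_linear([t[0],t[1],z0-23],None,speed=10,f_stop=6)
t2=robot.current_tcp_pos(); print('bottom',b,t2[2]-z0,np.round(robot.current_contact_force(),1))
robot.move_linear([t[0],t[1],t2[2]+.4],None,speed=10)
robot.move_gripper(.45); robot.sleep(.3); print(np.round(robot.current_contact_force(),1))
p=robot.current_tcp_pos(); robot.move_linear([p[0],p[1],135],None,speed=50)
robot.move_linear([p[0]-60,p[1],240],None,speed=120); robot.sleep(.3)
for n in ['scene','side','wrist']: snap(n,'z'+n)
print(robot.current_t(),np.round(robot.current_contact_force(),1))
a=load('zside')['img'][130:290,150:350]; w=load('zwrist')['img']
cv2.imwrite('pics/z.png',np.hstack([cv2.resize(a,(400,320),interpolation=cv2.INTER_CUBIC),cv2.resize(w,(400,320))]))
```

```text
bottom True -19.985153653652873 [-0.5  1.9  3.8]
[ 0.6 -1.6  0. ]
24.15 [-0.5 -0.7 -0.8]
```

View pics/z.png

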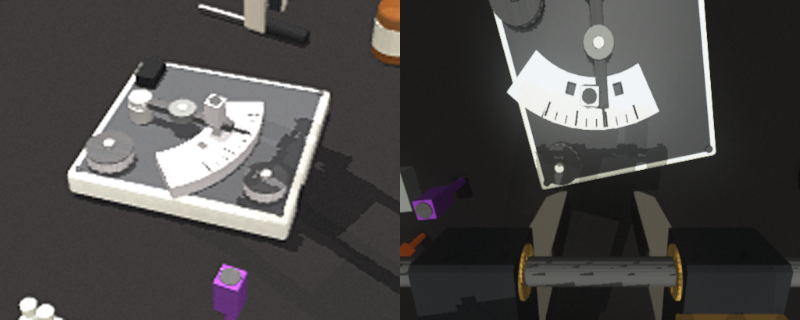

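The z view shows the pin upright at (590,96) between slots 1 and 3, with the arm resting against it and the pointer at the second long mark. The gripper is clear. I'll check the head height and hand in.

Run:
```python
from h import *
a,w=load('zside'),load('zwrist')
p,e=tri(ray(a,257.5,179.5),ray(w,243,115)); print('head top',p.round(1),round(e,1)); 
s0,s1=load('scene0')['img'],load('zscene')['img']
for n,(x,y,X,Y) in {'bottle':(75,230,120,275),'sd':(135,280,195,360)}.items(): print(n,cv2.absdiff(s0[y:Y,x:X],s1[y:Y,x:X]).mean())
if abs(p[2]-114)<6: robot.hand_in(); print('handed in',robot.current_t())
```

```text
head top [533.  -75.8 113.2] 0.9
bottle 1.4378600823045267
sd 1.1178472222222222
the job is handed in; nothing more can be done
the job is handed in; nothing more can be done
```

The pin is seated in the slot of the second long mark with the sprung arm resting on it. It has been released, and the job is handed in. No verdict was reported.

I found the pin and the three slots from two wrist-camera positions and drew the pin from its block. A light touch on the index plate (about 4 N) gave its height, and I pushed the arm along the arc with the pin. The third gentle probe found the slot; the first two stopped on the plate at the 11 N limit.

**Last checks**
- **Seating:** the pin bottomed 20.0 mm below the plate-touch height, which matches the slot depth. The head top triangulated at 113 mm, against 114 mm expected.
- **Arm:** the final picture shows the pin upright between slots 1 and 3, with the arm on it and the pointer at the second long mark. I judged this from the picture and did not measure the arm angle; from the slot's position it should be about 0.51 rad.
- **Robot:** the force on the tool had returned to about zero and the gripper was clear. The clock read about 24 s of the 72 s allowed just before hand-in.
- **Bottle and screwdriver:** the before and after pictures show no change.

One small disagreement: the final picture puts the head about 3 mm towards +y of where I released it. That is about what hand-picked pixels on a coarse image allow, and the depth and the picture both agree with a seated pin.

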